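Slide the tray divider over and lay the long tube in its bay

ROBOT

A 6-joint arm with a two-finger parallel gripper is mounted at the origin on the work surface. World frame = base frame: x ahead of the robot, y to its left, z up, the work surface at z = 0. Lengths are in mm, angles in rad, forces in N, time in s.
With the tool pointing down it reaches from about 350 to 725 mm from the base axis. Payload 4.3 kg.
Tool frame: the origin (TCP) lies between the finger pads; the fingertips stand 8 mm ahead of it and the grasp point (between the pads) lies 11 mm behind it (env.finger_overhang is the distance from the TCP to the fingertips, in mm); z points along the fingers, y is the line along which they close (so a half turn about z gives the same grasp; the last joint's range is limited). The gripper opens to 85 mm and grips with 20 to 120 N. Pads are 22 mm wide; open, the fingers measure 114 mm over their backs; the gripper's body (76 mm by 85 mm) begins 54 mm behind the grasp point. The pads swing forward as they close: fully open they stand 13 mm farther back than shut.
Start: joints at [-1.309, 0.377, 0.081, 1.274, 0, 1.46], TCP at [208.906, -535.746, 239.329] pointing down, gripper open.
Joint ranges: [-2.72, 2.72], [-0.84, 1.66], [-1.02, 1.22], [-1.77, 2.12], [-1.37, 1.28], [-3.14, 3.14]. Speed limits (rad/s): [2.57, 2.57, 3.14, 3.14, 3.14, 3.14].

INTERFACE

Orientations are given as [roll, pitch, yaw] about the fixed x, y, z axes, in that order (R = Rz(yaw) Ry(pitch) Rx(roll)).
In Python, from bench import env, viewer gives the robot as it stands. The module is installed in compiled form; this text tells all that it offers.
- The arm moves only by the tool apply_moves, never from a script. Its argument "plan" is text: rows parted by semicolons, each of 7 numbers parted by spaces: the shift along the tool's x, y, z in m, then the turn, a rotation vector about the tool's x, y, z in rad, then the opening, from 0 (shut) to 1 (fully open). A call has 1 to 12 rows; each row is the pose to reach, as a shift and turn from the pose commanded when the call began, along the tool's axes at that moment; what a row does not reach only later rows make up. A row lasts 1/8 s, in which the tool goes at most 62.5 mm and 10.7 degrees, less where a joint would pass 70% of its speed; a pose out of reach is approached as far as the arm can. A call with a gripper value outside its range is refused whole. The fingers move at their own pace and stop on an object; "newtons" is the grip in N (left out, the last holds). Time passes only in rows, so rows that repeat a pose let the fingers close. It gives the time, the measured TCP pose, the force, the opening and the grip force at its end, in the units of the state.
- env.observe(): the state, without advancing time (a new reading comes with each control period).
- viewer.read_camera(name): name is "side" or "top" or "wrist"; returns a dict with "img" (384x512x3 uint8, red, green, blue), "fx", "fy", "cx", "cy" (pixels), "view" (4x4, takes a point from world to camera coordinates). Camera axes: x right, y up, looking along -z (the intrinsics and any distortion apply to the point x, -y, -z); pixel columns grow to the right and rows downward; lengths in mm; the calibration is good to about 2 mm. A picture is of the moment at which its call begins. There is no depth.
- env.close_job(): hands the job in; it is judged then, once.
Trained networks look in the newest picture that a camera, given by its name, has taken for a name from the list of things; names that differ only in an ending like _2 or _b are one class to them, and where a whole thing is asked for, a point or a joint stands for the part that bears it (a point fixed in the world has none). Each returns a list of dicts, best first, with "conf" (0 to 1); they miss things now and then, are a little off and sometimes report something else, mostly with a low value. They report only what shows in the picture. A call takes as long as a camera call. They do not tell look-alikes from the thing itself.
- viewer.masks_of(camera, thing): "mask" (384x512 bool, what is visible of it).
- viewer.place_of(camera, thing): "at" ([x, y, z] in mm, in the coordinates of the camera as it stood for that picture, good to about 4 mm: a listed point, or the origin of a listed thing).
The state is a dict: "time": time; "qpos": joint angles; "qd": joint speeds; "tau": joint torques, N m; "position": TCP position; "ee_rot": TCP orientation; "wrist_force": force on the tool from outside, world axes, zero at the start; "moment": the same for the moment, N m; "grip_width": finger opening in mm; "grasp_force": force on a finger pad.
Only numpy, scipy, OpenCV 4.12 (cv2) and the standard library are available. Lean on these libraries where they do the work, as an engineer would, in place of code of your own. Each camera call takes 0.05 s, during which the arm holds its last target. There are 200 camera calls.

TASK

Slide the divider of the wooden tray by its yellow knob towards the kraft cup, until the empty bay is long enough for the long blue-capped tube, but without pushing the cup. Then lay the long blue-capped tube flat on the floor of the lengthened bay, along the tray, and let go; the cup must stay standing where it is in its own bay.

Things in the scene. Friction and masses are not known exactly. Their poses are not given: they have to be found in the camera images.
- tray: Open light-wood tray, fixed to the table, 320 x 150 mm outside and 45 mm high; inside 300 mm (along its x) by 130 mm (along its y); walls 10 mm thick, floor 8 mm thick. Origin: centre of its underside; x runs along its length, z up. One divider across it parts it into two bays, one at the tray's +x end and one at its -x end. One bay, at either end, holds the kraft cup; the other is empty but for a 1 mm thin green felt disc on its floor (60 mm across, look only).
- divider (a joint): Position of the divider's middle plane along the tray's x, in m: 0 at the middle of the tray, positive towards the tray's +x end, range -0.1 to 0.1. White plate 8 mm thick (a 14 mm wide bar on its top edge, top at 53 mm above the table). It starts within 12 mm of the middle, where neither bay takes the long tube. It slides stiffly (about 2 N) and stays where it is left.
- divider_knob (a point): Centre of the top of the divider's upright round yellow knob, 24 mm in diameter and 45 mm tall (53 to 98 mm above the table), on the tray's centre line and in the divider's middle plane. It can be pinched from above in any direction.
- long_tube: Brown kraft-board tube with blue square end caps, lying on the table: 172 mm long over the caps, tube 32 mm in diameter, caps 36 mm square and 12 mm thick, about 60 g. Origin: centre of its underside (tube axis 18 mm above); x runs along its length. The other tubes on the table are shorter: 85 mm with blue caps, 130 mm with white caps.
- cup: Short open kraft cup standing in one bay of the tray: 56 mm in diameter, 44 mm tall, wall 3 mm, about 30 g. Origin: centre of its underside, 38 to 46 mm from the inside of the tray's end wall. z is its axis, up.
Not all that is in view belongs to the job. Leave any turquoise look-alike of the cup alone. Leave any green or red look-alike of the long_tube alone.

How it is judged:
By the outcome, as a careful person would: the job done as asked, in the order asked, and still so for the second after the job is handed in, with the robot touching nothing.
It also fails if it takes over 53 s, if anything falls off the work surface, if the arm or the gripper's body presses on something with over 40 N, if the wrist force passes 120 N, or if a joint passes its speed limit or range.

## Working session

There is one attempt and no reset: what is moved stays moved. The work goes in short steps, Python scripts to look and compute and a tool call to move; the robot and the scene stay as the last step left them, time stands still between calls to the robot, and variables do not carry over. Pictures are saved under pics/ and viewed, at most 10 in all, crops included, and the job is handed in when it is done.

Besides the shell and the picture viewer there is one more tool, called after "Call:" as name(argument=value, ...) on one line, values as JSON. apply_moves: Moves the arm, as the interface text tells. Its arguments: {"type":"object","properties":{"plan":{"type":"string"},"newtons":{"type":"number"}},"required":["plan"]}

```bash
mkdir -p pics
cat > h.py <<'E'
from bench import env, viewer
import numpy as np, cv2
def look(c): return viewer.read_camera(c)
def world(d,p):
    V=np.array(d['view']); return (np.linalg.inv(V)@np.r_[p,1])[:3]
def proj(d,p):
    q=np.array(d['view'])@np.r_[p,1]; return np.array([d['cx']+d['fx']*q[0]/-q[2], d['cy']-d['fy']*q[1]/-q[2]])
def ray(d,u,v,z):
    V=np.linalg.inv(np.array(d['view'])); r=V[:3,:3]@np.array([(u-d['cx'])/d['fx'],-(v-d['cy'])/d['fy'],-1]); o=V[:3,3]
    return o+r*(z-o[2])/r[2]
def save(d,n): cv2.imwrite('pics/'+n,d['img'][:,:,::-1])
E
python3 - <<'E'
from h import *
ds=[]
for c in ['top','side']:
    d=look(c); ds.append(d['img'])
    print(c,{k:v for k,v in d.items() if k not in('img','view')},np.round(world(d,[0,0,0])))
    for t in ['tray','divider_knob','long_tube','cup']:
        for r in viewer.place_of(c,t): 
            w=world(d,r['at']); print(c,t,round(r['conf'],2),w.round(1),proj(d,w).round())
    save(d,c+'0.png')
print(env.observe(), env.finger_overhang)
E
```

```text
top {'fx': 378.35746602592116, 'fy': 378.35746602592116, 'cx': 260.8401764118915, 'cy': 187.07800124840557} [ 400.  -42. 1110.]
top tray 0.59 [574.1 163.3   1.3] [200. 165.]
top divider_knob 0.63 [567.2 160.3  97.5] [195. 163.]
top long_tube 0.78 [ 492.3 -205.    -3.6] [325. 189.]
top long_tube 0.78 [ 3.159e+02 -3.887e+02  2.000e-01] [392. 248.]
top long_tube 0.76 [ 301.  -160.2   -0.7] [313. 256.]
top cup 0.92 [680.  164.2  10.6] [199. 130.]
top cup 0.64 [670.1 328.3  -2.5] [145. 136.]
top cup 0.52 [659.9   7.9  -1. ] [252. 136.]
side {'fx': 351.2358255575703, 'fy': 351.2358255575703, 'cx': 252.05147897372757, 'cy': 190.13287988957097} [220. 548. 593.]
side tray 0.81 [572.7 163.1   0.8] [181. 262.]
side divider_knob 0.63 [567.8 162.5  99.1] [178. 230.]
side long_tube 0.96 [ 300.1 -161.8   -2. ] [344. 213.]
side long_tube 0.76 [ 318.1 -389.1   -1.7] [357. 166.]
side long_tube 0.62 [ 495.3 -202.7   -1.1] [280. 183.]
side cup 0.95 [682.6 162.5   9. ] [140. 242.]
side cup 0.74 [672.2 326.5  -4.5] [ 89. 304.]
side cup 0.7 [664.5   6.5   1.9] [187. 207.]
{'time': 0.5, 'qpos': array([-1.30932845e+00,  3.77334426e-01,  8.09593008e-02,  1.27441620e+00,
        1.37971346e-05,  1.46050942e+00]), 'qd': array([ 1.20806339e-03,  1.40975859e-04,  1.58613359e-03,  1.22860865e-03,
       -8.60518234e-05,  3.50083287e-04]), 'tau': array([-5.30330326e-04, -4.63066471e+01,  2.69884640e+01,  2.59063934e-03,
       -8.64626054e-05, -7.62409059e-06]), 'position': array([ 208.88812352, -535.7245838 ,  239.29389331]), 'ee_rot': array([ 3.14158616e+00, -1.31628043e-05,  3.71754776e-01]), 'wrist_force': array([ 0.07648421, -1.03500969,  0.09218287]), 'moment': array([ 0.02317012,  0.00258528, -0.00876622]), 'grasp_force': 0.0, 'grip_width': 85.94112017430626} 8.0
```

View pics/top0.png

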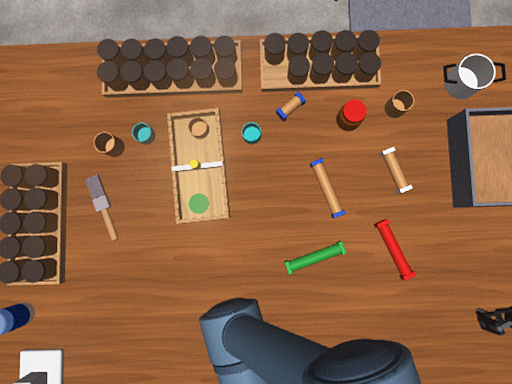

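View pics/side0.png

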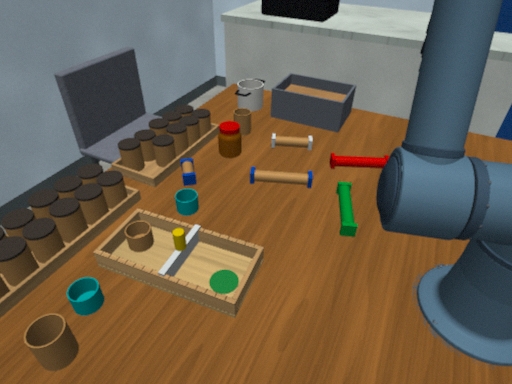

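The top view shows the cup in the tray's far bay at (199,128), the knob at (194,164) and the felt at (198,203) in the empty near bay.

Candidates for the long tube:
- Brown with blue caps, long: (327,188)
- Short with blue caps: (291,105)
- White caps: (397,170)
- Green: (315,257)
- Red: (395,249)

By the description it is (327,188). Candidates for the cup are the kraft one in the tray at (199,128), turquoise ones at (141,132) and (251,132), and other kraft cups outside the tray.

Run:
```python
from h import *
d=look('top'); im=d['img']
m=viewer.masks_of('top','tray'); print([(r['conf'],r['mask'].sum()) for r in m])
mk=m[0]['mask'].astype(np.uint8); hull=cv2.convexHull(cv2.findNonZero(mk))
r=cv2.minAreaRect(hull); box=cv2.boxPoints(r); print(box)
w=np.array([ray(d,u,v,45) for u,v in box]); print(w.round(1), w.mean(0))
for i in range(4):
    e=w[(i+1)%4]-w[i]; print(np.linalg.norm(e[:2]).round(1), np.arctan2(e[1],e[0]).round(3))
h=cv2.cvtColor(im,cv2.COLOR_RGB2HSV); 
def cen(sel,z,x0,x1,y0,y1):
    s=np.zeros(sel.shape,bool); s[y0:y1,x0:x1]=sel[y0:y1,x0:x1]; v,u=np.nonzero(s); return len(u),(u.mean(),v.mean()),ray(d,u.mean(),v.mean(),z).round(1)
blue=(h[...,0]>105)&(h[...,0]<130)&(h[...,1]>120)
a=cen(blue,28,300,330,150,175);b=cen(blue,28,325,355,200,225);print(a,b)
e=a[2]-b[2];print('tube',(a[2]+b[2])/2,np.linalg.norm(e),np.arctan2(e[1],e[0]))
yel=(h[...,0]>20)&(h[...,0]<34)&(h[...,1]>190)&(h[...,2]>120)
print('knob',cen(yel,95,185,205,150,175))
for c in ['top','side']:
    if c=='side': d=look('side')
    for t in ['tray','divider','divider_knob','cup','long_tube']:
        for r in viewer.place_of(c,t)[:3]: print(c,t,round(r['conf'],2),world(d,r['at']).round(1))
crop=cv2.resize(np.hstack([im[95:235,155:240],im[95:235,280:365]]),None,fx=4,fy=4,interpolation=cv2.INTER_CUBIC)
cv2.imwrite('pics/crop1.png',crop[:,:,::-1])
```

```text
[(0.74, np.int64(5346))]
[[164.16199 112.82953]
 [219.45218 107.15875]
 [230.85101 218.29733]
 [175.56082 223.96811]]
[[724.7 257.7  45. ]
 [735.8  96.6  45. ]
 [414.6  70.1  45. ]
 [403.  226.6  45. ]] [569.50330487 162.75153499  45.        ]
161.4 -1.502
322.3 -3.059
156.9 1.645
323.2 0.096
(48, (np.float64(316.5208333333333), np.float64(161.72916666666666)), array([ 570.1, -178.5,   28. ])) (50, (np.float64(338.4), np.float64(213.76)), array([ 419.1, -234.2,   28. ]))
tube [ 494.6  -206.35   28.  ] 160.94561193148448 0.3533892954126126
knob (1, (np.float64(191.0), np.float64(165.0)), array([561.5, 170.6,  95. ]))
top tray 0.73 [ 5.706e+02  1.657e+02 -2.000e-01]Traceback (most recent call last):
  File "<stdin>", line 20, in <module>
ValueError: it knows: cup, divider_knob, long_tube, tray
```

Call:
apply_moves(plan="0.57 -0.525 0.01 0 0 -2.0 1;0.57 -0.525 0.01 0 0 -2.0 1;0.57 -0.525 0.01 0 0 -2.0 1;0.57 -0.525 0.01 0 0 -2.0 1;0.57 -0.525 0.01 0 0 -2.0 1;0.57 -0.525 0.01 0 0 -2.0 1;0.57 -0.525 0.01 0 0 -2.0 1;0.57 -0.525 0.01 0 0 -2.0 1;0.57 -0.525 0.01 0 0 -2.0 1;0.57 -0.525 0.01 0 0 -2.0 1;0.57 -0.525 0.01 0 0 -2.0 1;0.57 -0.525 0.01 0 0 -2.0 1")

```text
time: 2.15
position: [539.1, 140.0, 229.8]
ee_rot: [3.141, 0.001, 2.373]
wrist_force: [2.1, -0.5, 0.2]
grip_width: 85.4
grasp_force: 0.0
```

Call:
apply_moves(plan="0 0 0 0 0 -0.86 1;0 0 0 0 0 -0.86 1;0 0 0 0 0 -0.86 1;0 0 0 0 0 -0.86 1;0 0 0 0 0 -0.86 1;0 0 0 0 0 -0.86 1")

```text
time: 2.9
position: [538.3, 138.0, 229.6]
ee_rot: [-3.142, 0.0, -3.053]
wrist_force: [-0.7, 0.4, 0.0]
grip_width: 85.4
grasp_force: 0.0
```

```bash
cat >> h.py <<'E'
from scipy.spatial.transform import Rotation as Ro
def to(p,yaw):
    "shift (m) and turn to world p (mm), yaw, in present tool axes"
    s=env.observe(); R=Ro.from_euler('xyz',s['ee_rot']); G=Ro.from_euler('xyz',[np.pi,0,yaw])
    print('t',s['time'],'pos',s['position'].round(1),'rot',s['ee_rot'].round(3),'q',s['qpos'].round(2))
    print('shift',(R.inv().apply(np.array(p)-s['position'])/1000).round(4),'turn',(R.inv()*G).as_rotvec().round(4))
E
python3 - <<'E'
from h import *
to([567,161,180],np.pi+.09)
d=look('wrist'); save(d,'w1.png'); print(world(d,[0,0,0]))
for t in ['tray','divider_knob','cup']:
    for r in viewer.place_of('wrist',t)[:3]: w=world(d,r['at']);print(t,round(r['conf'],2),w.round(1),proj(d,w).round())
d=look('side')
for t in ['tray','divider_knob','cup']:
    for r in viewer.place_of('side',t)[:3]: w=world(d,r['at']);print(t,round(r['conf'],2),w.round(1),proj(d,w).round())
E
```

```text
t 2.9 pos [538.3 138.  229.6] rot [-3.142  0.    -3.053] q [ 0.14  0.34  0.    1.23 -0.    0.05]
shift [-0.0306  0.0203  0.0496] turn [-0.0001  0.0001 -0.0011]
[467.67118346 129.84695079 365.68028893]
tray 0.57 [571.3 160.    0.9] [278. 190.]
divider_knob 0.75 [566.6 156.4 102.3] [280. 217.]
cup 0.98 [662.9   5.2   1. ] [149. 249.]
cup 0.89 [ 6.726e+02  3.281e+02 -2.000e-01] [397. 275.]
cup 0.8 [684.  160.9   5.2] [269. 275.]
tray 0.95 [570.8 162.    2.5] [182. 261.]
divider_knob 0.61 [567.1 162.7  96.1] [178. 231.]
cup 0.97 [679.4 162.7   8.8] [141. 243.]
cup 0.82 [666.6   7.1   1. ] [186. 207.]
cup 0.81 [673.6 328.5  -2.5] [ 87. 304.]
```

View pics/w1.png

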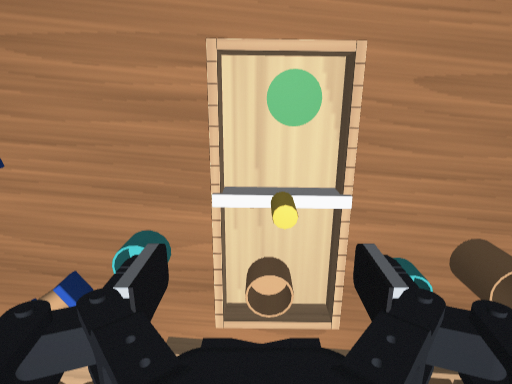

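The wrist view shows the knob top at about (285,217), the cup rim at (269,293) and the felt at (294,97). The outer rim corners of the tray are at (207,39), (367,41), (340,328) and (217,328).

Run:
```python
from h import *
d=look('wrist')
C=np.array([ray(d,u,v,45) for u,v in [(207,39),(367,41),(340,328),(217,328)]]);print(C.round(1),'centre',C.mean(0))
a=(C[2]+C[3])/2-(C[0]+C[1])/2;print('len',np.linalg.norm(a),'yaw',np.arctan2(a[1],a[0]), np.linalg.norm(C[0]-C[1]))
h=cv2.cvtColor(d['img'],cv2.COLOR_RGB2HSV)
y=(h[...,0]>20)&(h[...,0]<34)&(h[...,1]>200)&(h[...,2]>200); y[:200]=0;y[235:]=0;y[:,:265]=0;y[:,305:]=0
v,u=np.nonzero(y);print(len(u),u.mean(),v.mean(),'knob',ray(d,u.mean(),v.mean(),98))
print('cup rim',ray(d,269,293,52))
```

```text
[[419.2  75.5  45. ]
 [407.4 223.7  45. ]
 [724.8 250.   45. ]
 [738.3 101.4  45. ]] centre [572.44355097 162.64007197  45.        ]
len 319.286049612365 yaw 0.08178310738240939 148.65954690673428
0 nan nan knob [nan nan nan]
cup rim [679.25320993 158.76602006  52.        ]<stdin>:7: RuntimeWarning: Mean of empty slice.
  ret = ret.dtype.type(ret / rcount)
```

Call:
apply_moves(plan="-0.031 0.021 0.04 0 0 0.006 1;-0.031 0.021 0.08 0 0 0.006 1;-0.031 0.021 0.12 0 0 0.006 1;-0.031 0.021 0.16 0 0 0.006 1;-0.031 0.021 0.16 0 0 0.006 1;-0.031 0.021 0.16 0 0 0.006 1")

```text
time: 4.1
position: [568.1, 161.8, 71.0]
ee_rot: [3.142, 0.002, -3.058]
wrist_force: [0.2, 0.8, 0.2]
grip_width: 85.3
grasp_force: 0.0
```

Run:
```python
from h import *
d=look('wrist'); save(d,'w2.png'); print(ray(look('wrist'),285,217,98) if 0 else '')
for r in viewer.place_of('wrist','divider_knob')[:3]: w=world(d,r['at']);print(round(r['conf'],2),w.round(1),proj(d,w).round())
to([567,161,69],np.pi+.082)
```

```text
0.68 [564.1 156.2 102. ] [251. 282.]
t 4.2 pos [569.1 162.   71.9] rot [ 3.141  0.004 -3.057] q [ 0.17  0.51 -0.17  0.89 -0.    0.09]
shift [ 0.0022 -0.0008  0.0029] turn [0.0003 0.0041 0.0021]
```

View pics/w2.png

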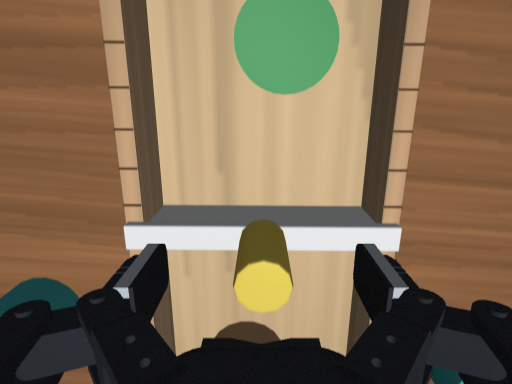

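The knob's top centre is at (264,287), centred between the open fingers, and the bar spans (125..400, 238).

Run:
```python
from h import *
d=look('wrist'); c=np.array([572.4,162.6]); ax=np.array([np.cos(.082),np.sin(.082)])
for p in (ray(d,264,287,98),ray(d,262.5,238,53)): print(p.round(1),'d',((p[:2]-c)@ax).round(1))
to([567,161,69],np.pi+.082); print(env.observe()['wrist_force'])
```

```text
[570.1 161.7  98. ] d -2.4
[569.8 161.3  53. ] d -2.7
t 4.25 pos [569.1 162.   71.9] rot [ 3.141  0.004 -3.057] q [ 0.17  0.51 -0.17  0.89 -0.    0.09]
shift [ 0.0022 -0.0008  0.0028] turn [0.0003 0.0041 0.0022]
[-0.25946828  0.31911148  0.2191627 ]
```

Call:
apply_moves(plan="0 0 0 0 0 0 0;0 0 0 0 0 0 0;0 0 0 0 0 0 0;0 0 0 0 0 0 0;0 0 0 0 0 0 0;0 0 0 0 0 0 0", newtons=40)

```text
time: 5.0
position: [567.3, 162.5, 69.9]
ee_rot: [3.14, 0.0, -3.057]
wrist_force: [-1.4, 3.8, 3.7]
grip_width: 23.2
grasp_force: 39.5
```

Call:
apply_moves(plan="-0.008 0 0 0 0 0 0;-0.016 0 0 0 0 0 0;-0.024 0 0 0 0 0 0;-0.032 0 0 0 0 0 0;-0.040 0 0 0 0 0 0;-0.046 0 0 0 0 0 0;-0.050 0 0 0 0 0 0;-0.050 0 0 0 0 0 0;-0.050 0 0 0 0 0 0")

```text
time: 6.12
position: [617.8, 166.4, 69.9]
ee_rot: [3.141, 0.002, -3.057]
wrist_force: [0.1, 6.4, 4.2]
grip_width: 23.0
grasp_force: 39.6
```

Run:
```python
from h import *
d=look('wrist'); save(d,'w3.png'); to([622,166.7,69],np.pi+.082)
```

```text
t 6.175 pos [617.8 166.4  69.9] rot [ 3.141e+00  2.000e-03 -3.057e+00] q [ 0.16  0.6  -0.01  0.96  0.    0.08]
shift [-0.0042 -0.0001  0.001 ] turn [0.0008 0.0017 0.0025]
```

View pics/w3.png

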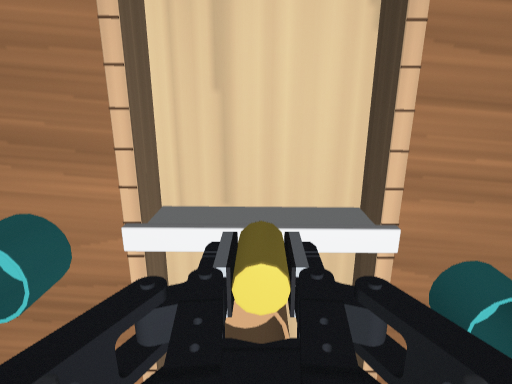

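The divider moved along with the knob, with the bar still at row 238, and the cup is behind it. I'll release, lift, and go to the tube.

Call:
apply_moves(plan="0 0 0 0 0 0 1;0 0 0 0 0 0 1;0 0 0 0 0 0 1;0 0 -0.05 0 0 0 1;0 0 -0.10 0 0 0 1;0 0 -0.15 0 0 0 1;0 0 -0.15 0 0 0 1")

```text
time: 7.05
position: [620.0, 166.0, 224.9]
ee_rot: [3.142, 0.01, -3.058]
wrist_force: [1.1, 0.1, -0.7]
grip_width: 85.6
grasp_force: 0.0
```

Run:
```python
from h import *
c=np.array([572.4,162.6]); ax=np.array([np.cos(.082),np.sin(.082)])
d=look('top')
for t in ['divider_knob','cup']:
    for r in viewer.place_of('top',t)[:2]: w=world(d,r['at']);print(t,round(r['conf'],2),w.round(1),((w[:2]-c)@ax).round(1))
to([440,-230,180],np.pi+.3534)
```

```text
divider_knob 0.71 [617.  166.8  99.4] 44.8
cup 0.77 [659.    5.4  -1.4] 73.5
cup 0.61 [678.  166.3  10. ] 105.5
t 7.2 pos [616.6 165.6 218.5] rot [-3.141e+00 -2.000e-03 -3.058e+00] q [ 0.16  0.52  0.25  1.3  -0.    0.08]
shift [ 0.2091 -0.3793  0.0391] turn [-0.0004 -0.0017 -0.2694]
```

Call:
apply_moves(plan="0.198 -0.372 0.02 0 0 -0.27 1;0.198 -0.372 0.02 0 0 -0.27 1;0.198 -0.372 0.02 0 0 -0.27 1;0.198 -0.372 0.02 0 0 -0.27 1;0.198 -0.372 0.02 0 0 -0.27 1;0.198 -0.372 0.02 0 0 -0.27 1;0.198 -0.372 0.02 0 0 -0.27 1;0.198 -0.372 0.02 0 0 -0.27 1;0.198 -0.372 0.02 0 0 -0.27 1;0.198 -0.372 0.02 0 0 -0.27 1")

```text
time: 8.45
position: [451.1, -220.1, 199.0]
ee_rot: [3.14, -0.001, -2.786]
wrist_force: [-0.4, -0.5, 1.1]
grip_width: 85.4
grasp_force: 0.0
```

Run:
```python
from h import *
d=look('wrist'); save(d,'w4.png'); 
h=cv2.cvtColor(d['img'],cv2.COLOR_RGB2HSV); blue=((h[...,0]>105)&(h[...,0]<130)&(h[...,1]>120)).astype(np.uint8)
n,l,s,cc=cv2.connectedComponentsWithStats(blue)
for i in range(1,n):
    if s[i,4]>60: print(s[i],cc[i].round(1),ray(d,*cc[i],28).round(1))
for r in viewer.place_of('wrist','long_tube')[:3]: w=world(d,r['at']);print(round(r['conf'],2),w.round(1),proj(d,w).round())
to([494.6,-206.3,15],np.pi+.3534)
```

```text
[238 132  38  15 553] [256.6 139.1] [ 421.  -237.1   28. ]
[241 270  33  23 358] [257.3 286.6] [ 573.8 -179.8   28. ]
0.97 [ 497.5 -207.1    1. ] [258. 210.]
0.56 [ 300.1 -167.1    1.2] [368.  44.]
t 8.55 pos [ 451.4 -220.3  199.4] rot [ 3.141 -0.    -2.785] q [-0.58  0.25 -0.21  1.12  0.   -0.94]
shift [-0.0454 -0.002   0.1844] turn [ 0.0004 -0.0002  0.0029]
```

View pics/w4.png

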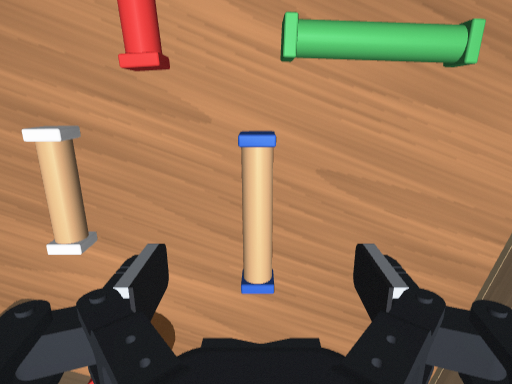

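The chosen brown tube with blue caps, from (257,139) to (257,287), is centred between the fingers. The green and red look-alikes and the white-capped tube are clear of it. Going down to grasp.

Call:
apply_moves(plan="-0.047 -0.003 0.03 0 0 0 1;-0.047 -0.003 0.08 0 0 0 1;-0.047 -0.003 0.13 0 0 0 1;-0.047 -0.003 0.165 0 0 0 1;-0.047 -0.003 0.184 0 0 0 1;-0.047 -0.003 0.184 0 0 0 1;-0.047 -0.003 0.184 0 0 0 1;-0.047 -0.003 0.184 0 0 0 1")

```text
time: 9.55
position: [497.4, -208.4, 17.0]
ee_rot: [-3.139, 0.002, -2.787]
wrist_force: [0.2, -0.1, 1.1]
grip_width: 85.5
grasp_force: 0.0
```

Call:
apply_moves(plan="0 0 0 0 0 0 0;0 0 0 0 0 0 0;0 0 0 0 0 0 0;0 0 0 0 0 0 0;0 0 0 0 0 0 0;0 0 0 0 0 0 0", newtons=30)

```text
time: 10.3
position: [496.4, -208.2, 16.0]
ee_rot: [-3.141, 0.0, -2.787]
wrist_force: [-1.0, 0.1, 4.1]
grip_width: 31.0
grasp_force: 29.9
```

Call:
apply_moves(plan="0 0 -0.03 0 0 0 0;0 0 -0.07 0 0 0 0;0 0 -0.11 0 0 0 0;0 0 -0.14 0 0 0 0;0 0 -0.14 0 0 0 0")

```text
time: 10.92
position: [497.8, -208.8, 157.6]
ee_rot: [-3.138, 0.003, -2.787]
wrist_force: [0.2, -0.6, -0.8]
grip_width: 30.8
grasp_force: 30.0
```

Run:
```python
from h import *
d=look('wrist'); save(d,'w5.png'); c=np.array([572.4,162.6]); ax=np.array([np.cos(.082),np.sin(.082)])
p=c-53*ax; print(p); to([*p,152],np.pi+.082)
h=cv2.cvtColor(d['img'],cv2.COLOR_RGB2HSV); blue=((h[...,0]>105)&(h[...,0]<130)&(h[...,1]>120)).astype(np.uint8)
n,l,s,cc=cv2.connectedComponentsWithStats(blue); z=env.observe()['position'][2]
for i in range(1,n):
    if s[i,4]>60: print(s[i],cc[i].round(1))
```

```text
[519.57808618 158.25886878]
t 10.975 pos [ 496.7 -208.2  155.8] rot [-3.140e+00  1.000e-03 -2.787e+00] q [-0.51  0.34 -0.19  1.04 -0.   -0.87]
shift [-0.1486  0.3358  0.0036] turn [-0.0011  0.0012  0.2722]
[ 209   54  104   37 3651] [260.4  71.8]
```

View pics/w5.png

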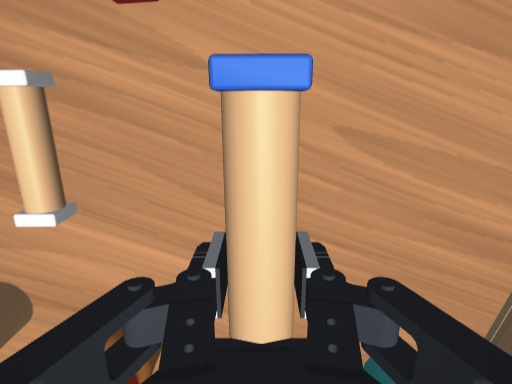

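The tube is held level and straight; its near cap spans (209..312, 54..91).

Run:
```python
from h import *
d=look('wrist'); s=env.observe(); yaw=s['ee_rot'][2]+np.pi; ax=np.array([np.cos(yaw),np.sin(yaw)])
for v in (54,57): print(((ray(d,260.5,v,s['position'][2]+20)-s['position'])[:2])@ax)
```

```text
-85.59736134163002
-84.6431830056511
```

Call:
apply_moves(plan="-0.149 0.336 0.004 0 0 0.272 0;-0.149 0.336 0.004 0 0 0.272 0;-0.149 0.336 0.004 0 0 0.272 0;-0.149 0.336 0.004 0 0 0.272 0;-0.149 0.336 0.004 0 0 0.272 0;-0.149 0.336 0.004 0 0 0.272 0;-0.149 0.336 0.004 0 0 0.272 0;-0.149 0.336 0.004 0 0 0.272 0;-0.149 0.336 0.004 0 0 0.272 0;-0.149 0.336 0.004 0 0 0.272 0")

```text
time: 12.28
position: [519.3, 157.5, 151.4]
ee_rot: [-3.141, -0.001, -3.062]
wrist_force: [0.1, -0.1, -0.0]
grip_width: 31.3
grasp_force: 30.1
```

Run:
```python
from h import *
to([519.6,158.3,24],np.pi+.082)
d=look('wrist'); save(d,'w6.png')
```

```text
t 12.275 pos [519.3 157.5 151.4] rot [-3.141e+00 -1.000e-03 -3.062e+00] q [ 0.18  0.35 -0.18  1.03 -0.    0.1 ]
shift [-0.0004  0.0008  0.1274] turn [-0.0002 -0.0005 -0.0021]
```

View pics/w6.png

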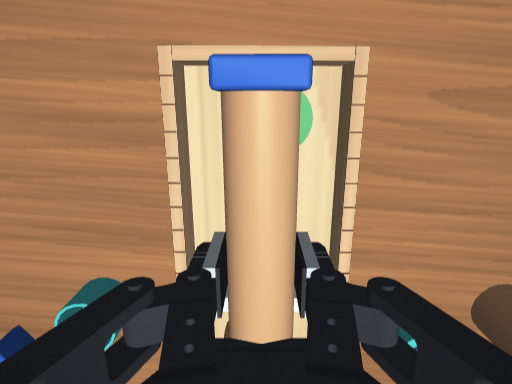

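The tube is over the bay, with the near cap at (260,72) inside the end wall at row 63 and between the side walls. Lowering.

Call:
apply_moves(plan="0 0 0.03 0 0 0 0;0 0 0.06 0 0 0 0;0 0 0.085 0 0 0 0;0 0 0.10 0 0 0 0;0 0 0.11 0 0 0 0;0 0 0.116 0 0 0 0;0 0 0.12 0 0 0 0;0 0 0.123 0 0 0 0;0 0 0.125 0 0 0 0;0 0 0.125 0 0 0 0;0 0 0.125 0 0 0 0")

```text
time: 13.7
position: [519.2, 158.9, 26.6]
ee_rot: [-3.141, -0.0, -3.059]
wrist_force: [0.8, -0.6, 2.1]
grip_width: 31.1
grasp_force: 31.8
```

Run:
```python
from h import *
s=env.observe(); print(s['position'],s['wrist_force'],s['ee_rot'])
```

```text
[519.19275725 158.86945625  26.56294685] [ 0.83410247 -0.57464535  2.08651543] [-3.14148522e+00 -3.32583697e-04 -3.05931781e+00]
```

Call:
apply_moves(plan="0 0 0.001 0 0 0 0;0 0 0.002 0 0 0 0;0 0 0.002 0 0 0 0;0 0 0.002 0 0 0 0.65;0 0 0.002 0 0 0 0.65;0 0 0.002 0 0 0 0.65;0 0 0.002 0 0 0 0.65;0 0 0.002 0 0 0 0.65")

```text
time: 14.7
position: [519.3, 158.8, 24.6]
ee_rot: [-3.141, -0.0, -3.059]
wrist_force: [-0.9, 0.3, 0.3]
grip_width: 55.4
grasp_force: 0.0
```

Call:
apply_moves(plan="0 0 -0.02 0 0 0 0.65;0 0 -0.05 0 0 0 0.65;0 0 -0.09 0 0 0 0.65;0 0 -0.14 0 0 0 0.65;0.03 0 -0.2 0 0 0 0.65;0.03 0 -0.2 0 0 0 0.65;0.03 0 -0.2 0 0 0 0.65")

```text
time: 15.58
position: [489.7, 156.5, 224.8]
ee_rot: [-3.142, 0.001, -3.059]
wrist_force: [0.2, 0.2, -0.1]
grip_width: 55.4
grasp_force: 0.0
```

Run:
```python
from h import *
a=look('wrist'); b=look('side'); cv2.imwrite('pics/fin.png',np.vstack([a['img'],cv2.resize(b['img'][180:330,60:310],(512,216))])[:,:,::-1])
print(env.observe()['time'])
```

```text
15.675
```

View pics/fin.png

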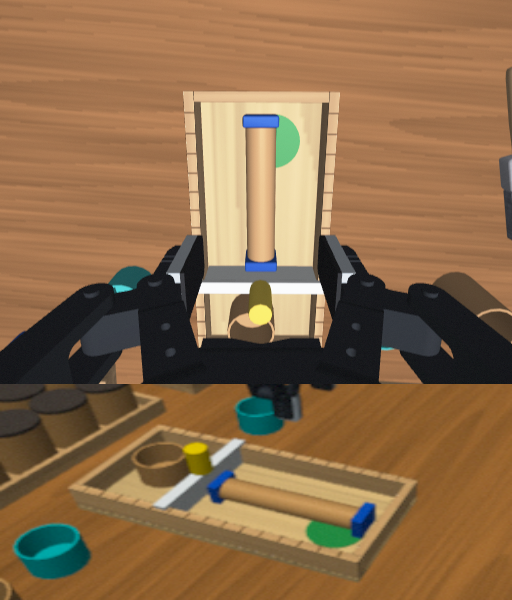

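The tube lies flat along the lengthened bay, with its caps at (261,121) and (261,262), between the end wall and the divider. The cup stands in its own bay. Handing in.

```bash
python3 -c "
from bench import env
print(env.close_job())"
```

```text
the job is handed in; nothing more can be done
None
```

I slid the divider about 50 mm towards the cup and laid the long blue-capped tube flat in the lengthened bay. The cup is still standing where it was, and the job was handed in at about 16 s; no verdict was returned.

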